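# Unlock a pressure cooker's tab-lock knob and take off the lid

### The arm

A 6-joint arm with a two-finger parallel gripper is mounted at the origin on a cart in front of the work surface, level with it; the furniture and walls round the work are solid. World frame = base frame: x ahead of the robot, y to its left, z up, the work surface at z = 0. Lengths are in m, angles in rad, forces in N, time in s.
With the tool pointing down it reaches from about 0.35 to 1 m from the base axis. Payload 7.1 kg.
Tool frame: the origin (TCP) lies between the finger pads, 19 mm behind the fingertips; this is the grasp point; z points along the fingers, y is the line along which they close (so a half turn about z gives the same grasp; the last joint's range is limited). The gripper opens to 85 mm and grips with 20 to 120 N. Pads are 22 mm wide; open, the fingers measure 114 mm over their backs; the gripper's body (76 mm by 85 mm) begins 54 mm behind the grasp point. The pads swing forward as they close: fully open they stand 13 mm farther back than shut.
Start: joints at [1.118, 0.423, 1.63, -0, 1.089, -0.019], TCP at [0.263, 0.567, 0.25] pointing down, gripper open.
Joint ranges: [-3, 3], [-0.9, 2.11], [0.09, 2.58], [-1.31, 4.45], [0.11, 2.69], [-2.54, 2.54]. Speed limits (rad/s): [2.39, 2.39, 3.01, 3.14, 3.14, 3.14].

### API

Orientations are given as a rotation vector (axis times angle).
In Python, from rig import manip gives the robot as it stands. The module is installed in compiled form; this text tells all that it offers. Calls block until the motion is done:
- manip.move_to(position, orientation): joint-space move of the TCP to a pose.
- manip.servo_line(position, orientation=None, rate=0.15): straight line of the TCP; orientation=None keeps the orientation; rate is the mean speed in m/s.
- manip.set_joints(angles): joint-space move.
- manip.command_gripper(opening, f_grip=None): finger opening in m; f_grip is the grip in N (None keeps the last); returns when the fingers have stopped.
- manip.hold(seconds).
- manip.solve_ik(position, orientation): joint angles nearest the present ones, or None.
- manip.camera(name): name is "scene" or "top"; returns a dict with "image" (384x512x3 uint8, red, green, blue), "fx", "fy", "cx", "cy" (pixels), "cam_to_world" (4x4, takes a point from camera to world coordinates). Camera axes: x right, y down, z forward; pixel columns grow to the right and rows downward; lengths in m; the calibration is good to about 2 mm. A picture is of the moment at which its call begins. There is no depth.
A pose or a line that the arm cannot do raises manip.IKError and nothing moves.
- manip.sign_off(): hands the job in; it is judged then, once.
Readings, each from a call of its own:
- manip.get_time(): time.
- manip.get_joint_positions(): joint angles.
- manip.get_joint_vel(): joint speeds.
- manip.get_tau(): joint torques, N m.
- manip.get_position(): TCP position.
- manip.get_ee_rot(): TCP orientation.
- manip.get_contact_force(): force on the tool from outside, world axes, zero at the start.
- manip.get_torque(): the same for the moment, N m.
- manip.get_width(): finger opening in m.
- manip.get_grip_force(): force on a finger pad.
Only numpy, scipy, OpenCV 4.12 (cv2) and the standard library are available. Lean on these libraries where they do the work, as an engineer would, in place of code of your own. Each camera call takes 0.05 s, during which the arm holds its last target. There are 200 camera calls.

### The job

Open the pressure cooker: gently pinch both release tabs on the lid's knob, turn the knob anticlockwise until you feel its stop, without forcing it, and let go so that the tabs spring back out and hold the knob open. Then take the knob by its two plain sides, leaving the tabs alone, lift the lid off and set it down softly, flat and right way up, in the middle of the chopping board; let go of it there. Leave the other things on the worktop where they are.

Things in the scene. Friction and masses are not known exactly. Their poses are not given: they have to be found in the camera images.
- pot: steel pot of the pressure cooker, 196 mm across its rim, rim top 117 mm above the worktop; fixed. Origin: centre of its underside, z up. Two black side handles along its +x and -x reach 148 mm from the axis; each has two upright guides (124 mm above the worktop) with a jaw of the lid between them, 2.5 mm clear each side, so the lid cannot turn on the pot.
- lid: loose steel lid, 0.5 to 0.8 kg in all, 196 mm across. Origin: on its axis, at the bottom of the 14 mm deep plug that enters the pot (2.5 mm radial clearance); z up. On the pot the origin is 103 mm above the pot's; on a flat thing the lid stands on the plug, origin at the surface. Heights over the origin: lid top at the knob 26 mm, jaw bars 31 mm, top of knob 77 mm.
- chopping_board: wooden chopping board, 250 x 360 x 22 mm, fixed. Origin: centre of its underside; its top is 22 mm above that; its x axis is along the 250 mm side.
- knob_grip (a point): point on the vertical axis of the knob on the lid's centre, 62 mm above the lid's origin, in the upper half of the release tabs: where to put the TCP. It turns with the knob: the tabs lie along its +y (tab a) and -y (tab b), z is up, and the raised pointer on the knob's top is along +x. While locked its axes are parallel to the lid's.
- knob_shell: black core of the knob, 36 to 75 mm above the lid's origin, over a skirt of 66 mm diameter whose top is at 36.5 mm (keep fingertips above it). Its plain sides, along the x axis of knob_grip, are flats 20 mm wide, 48 mm apart: grip there to lift. Origin at the lid's origin, turns with the knob. Its hidden pegs, 27 mm off the axis, break if driven on the stop with over 25 N (0.7 N m).
- tab_a_pad: grey ribbed release tab on the knob's +y side: flat upright face 22 mm wide, from 42 to 71 mm above the lid's origin, 29.5 mm from the axis when out (so 59 mm across both tabs), 25 mm when fully in. Tabs crack when a finger loads one with more than 45 N. Body origin at the lid's origin.
- tab_b_pad: the same release tab on the knob's -y side.
- tab_a (a joint): how far tab a is pressed in, m: 0 out, 0.0045 fully in. Spring: 4 N to start, 14 N at the bottom. From 0.003 (about 11 N) it is clear of the lock; the knob turns only with both tabs clear. Between the locked and open notches a released tab is held in at about 0.003 by the collar.
- tab_b (a joint): the same for tab b.
- knob (a joint): angle of the knob, rad: 0 locked, growing anticlockwise seen from above. Spring and friction resist with 0.1 to 0.2 N m; the spring turns it back if let go unlatched. The hard open stop is hidden and differs between cookers: anywhere from 1.0 to 1.4. Only within about 0.04 of the stop do the tabs, let go, snap out and hold it (about 0.05 short of the stop); squeezed, they free it.
- jaw_a (a joint): travel, m, of the jaw bar that runs out along the lid's +x and hooks under the pot's rim (30 mm wide, end 105 mm from the axis when locked). The knob drives both jaws outwards, 0.0085 per rad; below about 0.7 rad of knob they still hold the lid down.
- jaw_b (a joint): the same for the jaw along the lid's -x.
- teaspoon: steel teaspoon, 130 mm, lying between the cooker and the board; origin at its middle.
- yoghurt_pot: yoghurt pot, 72 mm across, 71 mm tall; a bystander at the right.
- mug_b: white mug, 83 mm across, 94 mm tall; a bystander at the right.

How it is judged:
On the way, in this order (a step that is already met when the one before it is completed fails the run):
1. the knob is latched open, turned to its stop with both tabs sprung out, while the lid still sits on the pot (value of joint knob above 0.9 rad and value of joint each of tab_a, tab_b below 0.0015 m and z of lid in the frame of pot below 0.107 m and horizontal distance between lid and pot below 0.006 m), for 0.1 s.
2. the lid is lifted clear of the pot, upright (z of lid in the frame of pot above 0.125 m and angle between lid's own z axis and vertical below 0.3 rad), for 0.1 s.
At the end, for the whole second after the job is handed in: the lid rests flat and right way up on the chopping board (origin within 4 mm of the board's top, tilt under 0.05 rad), its centre within 40 mm of the board's centre, at rest and let go; the knob is latched open: turned more than 0.9 rad, both tabs sprung out to less than 1.5 mm pressed (horizontal distance between lid and chopping_board below 0.04 m and z of lid in the frame of chopping_board between 0.018 and 0.026 m and angle between lid's own z axis and vertical below 0.05 rad and linear speed of lid below 0.02 m/s and value of joint knob above 0.9 rad and value of joint each of tab_a, tab_b below 0.0015 m); the robot touches nothing.
It fails at once if a release tab is squeezed with more than 45 N (contact force between the fingers and tab_a_pad above 45 N or contact force between the fingers and tab_b_pad above 45 N).
It fails at once if the knob is forced against its stop with more than 25 N (contact force between knob_shell and lid above 25 N).
It fails at once if the lid is dropped on the board instead of set down: faster than 0.4 m/s within 15 mm of it (linear speed of lid above 0.4 m/s and z of lid in the frame of chopping_board below 0.037 m and horizontal distance between lid and chopping_board below 0.2 m).
It fails at once if another thing on the worktop is moved by more than 20 mm (distance of any of teaspoon, yoghurt_pot, mug_b from where it was at the start of the episode above 0.02 m).
It also fails if it takes over 67 s, if anything falls off the work surface, if the arm or the gripper's body presses on something with over 40 N, if the wrist force passes 120 N, or if a joint passes its speed limit or range.

## Working session

There is one attempt and no reset: what is moved stays moved. The work goes in short steps, each a Python script; the robot and the scene stay as the last script left them, time stands still between calls to the robot, and variables do not carry over. Pictures are saved under pics/ and viewed, at most 10 in all, crops included, and the job is handed in when it is done.

```bash
mkdir -p pics
python3 - <<'E'
from rig import manip
import cv2,numpy as np,pickle
for n in("scene","top"):
    c=manip.camera(n);pickle.dump(c,open(n+'.pkl','wb'));print(n,c['fx'],c['cx'],c['cy'],np.round(c['cam_to_world'],4).tolist())
    cv2.imwrite(f'pics/{n}.png',cv2.resize(c['image'][:,:,::-1],None,fx=1.5,fy=1.5,interpolation=cv2.INTER_CUBIC))
print(manip.get_time(),manip.get_ee_rot())
E
```

```text
scene 423.68804159489486 256.1885227395512 187.85474421469863 [[0.7331, -0.2928, 0.6139, -0.1926], [-0.6801, -0.3149, 0.6621, -1.0276], [-0.0006, -0.9028, -0.43, 0.6281], [0.0, 0.0, 0.0, 1.0]]
top 435.3512720013775 252.2980459556861 195.88594633872046 [[-0.0603, -0.9767, 0.2061, 0.3084], [-0.9982, 0.0588, -0.0134, -0.2522], [0.0009, -0.2066, -0.9784, 1.1942], [0.0, 0.0, 0.0, 1.0]]
0.1 [-6.76051110e-01 -3.06762516e+00  2.15990918e-03]
```

View pics/top.png

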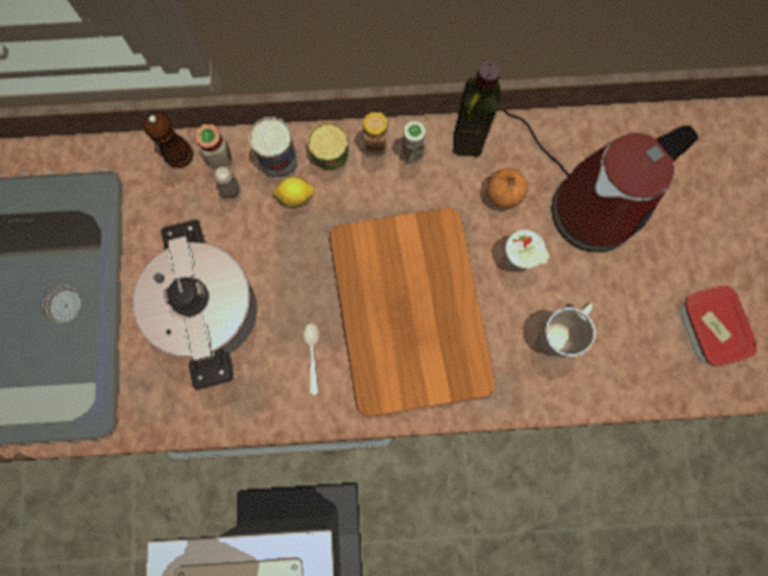

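View pics/scene.png

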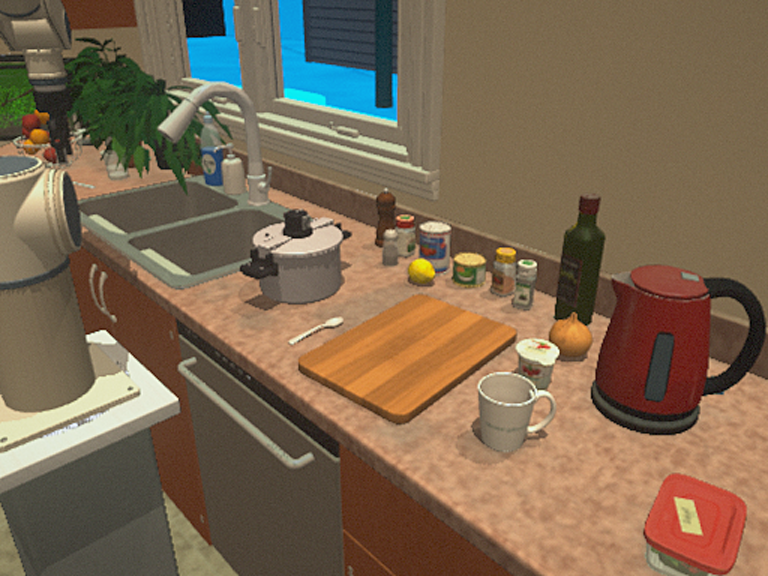

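The top view shows the pot at about (192,300), with its handles at (182,236) and (211,370). The board corners are near (331,226), (459,208), (493,393) and (364,415), and the spoon lies between pot and board. Next I'll enlarge the cooker.

Run:
```python
import cv2,pickle
a=pickle.load(open('top.pkl','rb'))['image'][:,:,::-1]
cv2.imwrite('pics/c1.png',cv2.resize(a[140:265,80:180],None,fx=4.8,fy=4.8,interpolation=cv2.INTER_CUBIC))
a=pickle.load(open('scene.pkl','rb'))['image'][:,:,::-1]
cv2.imwrite('pics/c2.png',cv2.resize(a[130:210,155:245],None,fx=7,fy=7,interpolation=cv2.INTER_CUBIC))
```

```text
(no output)
```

View pics/c1.png

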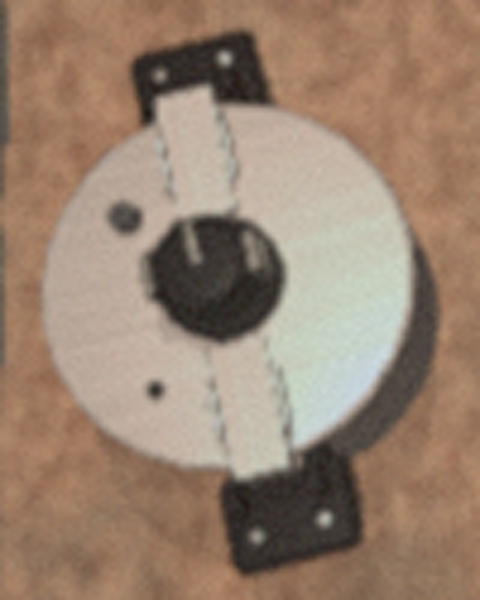

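View pics/c2.png

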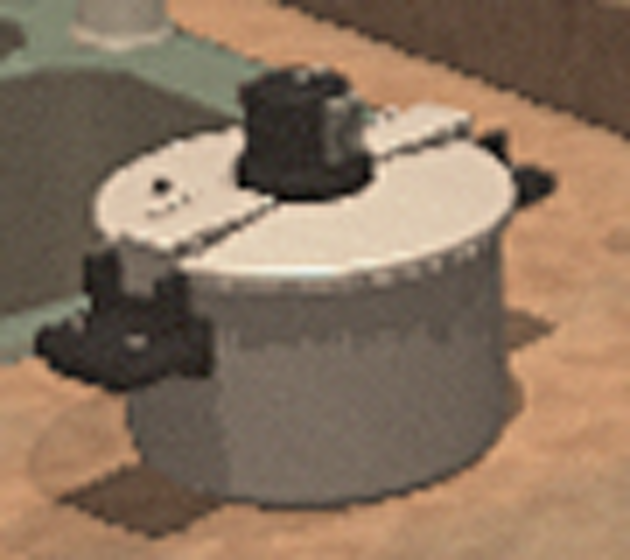

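The lid rim spans x 42–412 and y 102–468 in the crop. The jaw ends are at (184,92) and (265,472), and the handle screws average (192,66) and (291,528). The pointer (190,240) faces away from the robot, so the lid's +x is roughly world +x. The tabs are to the left and right.

```bash
cat > h.py <<'E'
import numpy as np,pickle
def w(c,u,v,z):
    T=c['cam_to_world'];d=T[:3,:3]@[(u-c['cx'])/c['fx'],(v-c['cy'])/c['fy'],1];o=T[:3,3]
    return (o+d*(z-o[2])/d[2])[:2]
E
python3 - <<'E'
from h import *
t=pickle.load(open('top.pkl','rb'));s=pickle.load(open('scene.pkl','rb'))
C=lambda x,y,z:w(t,80+(x+.5)/4.8-.5,140+(y+.5)/4.8-.5,z)
D=lambda x,y,z:w(s,155+(x+.5)/7-.5,130+(y+.5)/7-.5,z)
def pr(n,a,b):
    d=a-b;print(n,(a+b)/2,np.linalg.norm(d),np.degrees(np.arctan2(d[1],d[0])))
pr('jaw',C(184,92,.134),C(265,472,.134))
pr('screw',C(192,66,.112),C(291,528,.112))
for z in(.117,.122):
    pr('rimLR',C(42,285,z),C(412,270,z));pr('rimTB',C(235,102,z),C(215,468,z))
pr('pointer',C(187,222,.18),C(197,262,.18))
pr('scene rim',D(95,205,.12),D(518,195,.12))
pr('scene rimv',D(300,118,.12),D(310,277,.12))
print('knob top top-cam',C(212,262,.18),'scene',D(300,82,.178))
P=[w(t,(x+.5)/1.5-.5,(y+.5)/1.5-.5,.022) for x,y in((331,226),(460,208),(493,393),(364,415))]
print(np.mean(P,0));pr('b',P[0],P[1]);pr('b',P[3],P[2]);pr('b',P[0],P[3]);pr('b',P[1],P[2])
E
```

```text
jaw [0.54628655 0.04649302] 0.2080233930057593 11.569799178087605
screw [0.54352776 0.04393583] 0.25741199791184016 11.556110655540849
rimLR [0.55045953 0.04947983] 0.19436716162614512 88.92901317922545
rimTB [0.54829998 0.05051678] 0.19649825432570736 -3.1071928886559745
rimLR [0.54933606 0.04807962] 0.1934649565949902 88.92901317922541
rimTB [0.54718653 0.04911176] 0.19558615728121392 -3.1071928886559834
pointer [0.5554341 0.0492708] 0.021324800079328687 13.596653707881424
scene rim [0.54828808 0.04914588] 0.19656181527964292 140.78386380957355
scene rimv [0.55322211 0.05811829] 0.20664781885892855 55.4938515896156
knob top top-cam [0.54462293 0.03933546] scene [0.54838705 0.0491921 ]
[ 0.52643395 -0.32687447]
b [ 0.70144567 -0.30907631] 0.24549999422680574 94.8724305701275
b [ 0.35142222 -0.34467263] 0.23238573065685328 96.07172350014496
b [ 0.51507585 -0.20795074] 0.3544281462333264 6.864469587258574
b [ 0.53779204 -0.4457982 ] 0.34935112304183713 4.7338415322077925
```

```bash
cat >> h.py <<'E'
from scipy.spatial.transform import Rotation as R
def ori(phi):
    y=np.array([np.cos(phi),np.sin(phi),0]);z=np.array([0,0,-1.]);x=np.cross(y,z)
    return R.from_matrix(np.c_[x,y,z]).as_rotvec()
def yaw():
    from rig import manip
    y=R.from_rotvec(manip.get_ee_rot()).as_matrix()[:,1];return np.arctan2(y[1],y[0])
E
python3 - <<'E'
from h import *
from rig import manip
for p in(1.772,-1.37):
  for d in (0,1.45):
    q=manip.solve_ik([.547,.048,.165],ori(p+d));print(p,d,None if q is None else np.round(q,3))
for p in(.2+1.2,.2+1.2-np.pi):
  for xy in((.547,.048),(.526,-.327)):
    q=manip.solve_ik([*xy,.13],ori(p));print(p,xy,None if q is None else np.round(q,3))
manip.command_gripper(.085,20)
E
```

```text
1.772 0 [ 0.066  0.429  1.858 -0.     0.854 -1.706]
1.772 1.45 None
-1.37 0 [ 0.066  0.429  1.858 -0.     0.854  1.436]
-1.37 1.45 [ 0.066  0.429  1.858 -0.     0.854 -0.014]
1.4 (0.547, 0.048) [ 0.066  0.484  1.875 -0.     0.783 -1.334]
1.4 (0.526, -0.327) [-0.575  0.567  1.715 -0.     0.86  -1.975]
-1.7415926535897932 (0.547, 0.048) [0.066 0.484 1.875 0.    0.783 1.807]
-1.7415926535897932 (0.526, -0.327) [-0.575  0.567  1.715  0.     0.86   1.166]
```

Run:
```python
from h import *
from rig import manip
o=ori(-1.37)
manip.move_to([.547,.048,.27],o)
manip.servo_line([.547,.048,.164],o,rate=.12)
print(manip.get_time(),manip.get_contact_force())
for wd in(.064,.062,.060,.058,.056,.054):
    manip.command_gripper(wd,20)
    print(wd,manip.get_width(),manip.get_grip_force(),np.round(manip.get_contact_force(),2),np.round(manip.get_torque(),3))
print(manip.get_time())
```

```text
3.475 [-0.00474375 -0.28088046  0.40633387]
0.064 0.06430197566111835 0.0 [-0.17 -0.83  0.39] [ 0.035 -0.013 -0.007]
0.062 0.06209902213773948 0.0 [-0.    1.06 -0.24] [0.03  0.046 0.011]
0.06 0.06035832800610925 0.0 [ 0.21 -0.54  0.34] [-0.021  0.043 -0.032]
0.058 0.0581916864533936 4.412904381752014 [-0.89 -0.32  2.78] [-0.169  0.07  -0.007]
0.056 0.05635489000151199 6.3801417499780655 [-1.27 -0.83  4.87] [-0.208  0.256 -0.001]
0.054 0.0541666188726656 8.340231031179428 [-2.72 -1.07  8.59] [-0.207  0.38  -0.018]
4.9083
```

Run:
```python
from h import *
from rig import manip
for wd in(.052,.049):
    manip.command_gripper(wd,20);manip.hold(.1)
    print(wd,manip.get_width(),manip.get_grip_force(),np.round(manip.get_contact_force(),2),np.round(manip.get_torque(),3))
q=np.array(manip.get_joint_positions());y0=yaw();t=manip.get_time()
for i in range(6):
    q[5]-=.04;manip.set_joints(q)
    print(round(yaw()-y0,3),round(manip.get_time()-t,2),round(manip.get_width(),4),round(manip.get_grip_force(),1),np.round(manip.get_contact_force(),1),np.round(manip.get_torque(),3))
```

```text
0.052 0.052352370474229 10.305235683918 [-3.45 -1.8  10.32] [-0.291  0.455 -0.039]
0.049 0.04935240539407681 13.244921118021011 [-2.92 -1.48 13.26] [-0.311  0.683 -0.022]
0.039 0.25 0.0494 13.0 [-1.1 -0.8  4.4] [-0.231  0.284 -0.08 ]
0.079 0.5 0.049 13.0 [-2.4 -1.7  5.9] [-0.215  0.279  0.033]
0.119 0.75 0.0491 13.0 [-1.8 -2.1  6.6] [-0.351  0.341  0.02 ]
0.159 1.0 0.0493 13.0 [-1.8 -1.9  5.8] [-0.32   0.308 -0.062]
0.199 1.25 0.0486 13.0 [-1.4 -1.7  5.5] [-0.424  0.327 -0.078]
0.239 1.5 0.049 13.0 [-1.2 -2.1  4.6] [-0.413  0.28  -0.05 ]
```

```bash
cat >> h.py <<'E'
def tz():
    from rig import manip
    a=[]
    for _ in range(6): manip.hold(.02);a.append([manip.get_torque()[2],manip.get_tau()[5]])
    return np.round(np.mean(a,0),3)
E
python3 - <<'E'
from h import *
from rig import manip
manip.command_gripper(.045,20)
q=np.array(manip.get_joint_positions());t=manip.get_time()
print(t,manip.get_width(),manip.get_grip_force())
for i in range(9):
    q[5]-=.08 if i<7 else .05;manip.set_joints(q)
    print(round(yaw()+1.37,3),tz(),round(manip.get_time()-t,2),round(manip.get_width(),4),round(manip.get_grip_force(),1),np.round(manip.get_contact_force(),1))
E
```

```text
7.2583 0.04733223679038632 19.27734464406967
0.317 [-0.029 -0.09 ] 0.35 0.0474 21.9 [-2.4 -2.8  6.8]
0.397 [-0.041 -0.086] 0.7 0.0471 21.8 [-1.7 -3.3  6.5]
0.477 [-0.04  -0.094] 1.05 0.0472 21.8 [-0.8 -4.8  6. ]
0.557 [-0.059 -0.102] 1.4 0.0471 21.7 [-1.8 -5.4  5.6]
0.637 [-0.059 -0.111] 1.75 0.0473 21.6 [-0.8 -5.   5.4]
0.717 [-0.088 -0.118] 2.1 0.0474 21.5 [-0.8 -4.7  4.8]
0.797 [-0.073 -0.124] 2.45 0.047 21.4 [-0.3 -6.2  4.2]
0.847 [-0.103 -0.128] 2.8 0.0471 21.4 [-0.2 -6.9  4.5]
0.897 [-0.084 -0.131] 3.15 0.0469 21.3 [ 1.9 -6.3  2.8]
```

Run:
```python
from h import *
from rig import manip
q=np.array(manip.get_joint_positions());t=manip.get_time()
for i in range(55):
    q[5]-=.01;manip.set_joints(q);z=tz();p=round(yaw()+1.37,3)
    if i%5==0 or z[1]<-.17: print(p,z,round(manip.get_time()-t,2),round(manip.get_width(),4),np.round(manip.get_contact_force(),1))
    if z[1]<-.27 or p>1.42: break
```

```text
0.905 [-0.185 -0.195] 0.35 0.0471 [-1.  -4.1  3.9]
0.916 [-0.183 -0.185] 0.7 0.0473 [-0.4 -5.9  3.3]
0.927 [-0.17  -0.183] 1.05 0.0476 [-0.2 -4.1  3.1]
0.937 [-0.174 -0.181] 1.4 0.0468 [-0.  -5.6  2.9]
0.947 [-0.171 -0.182] 1.75 0.0469 [-0.3 -5.1  3.3]
0.957 [-0.177 -0.183] 2.1 0.0472 [-0.3 -4.4  2.9]
0.967 [-0.194 -0.184] 2.45 0.047 [-0.  -5.9  3.8]
0.977 [-0.185 -0.185] 2.8 0.0475 [ 0.2 -4.9  2.8]
0.987 [-0.176 -0.187] 3.15 0.0473 [-1.  -6.   2.3]
0.997 [-0.194 -0.188] 3.5 0.0472 [-0.4 -6.4  4.1]
1.007 [-0.211 -0.189] 3.85 0.0472 [ 1.  -5.9  2.5]
1.017 [-0.181 -0.19 ] 4.2 0.0475 [ 0.3 -5.9  3. ]
1.027 [-0.209 -0.191] 4.55 0.0473 [ 0.6 -4.3  2.9]
1.037 [-0.163 -0.192] 4.9 0.0473 [ 0.3 -5.6  2.5]
1.047 [-0.213 -0.195] 5.25 0.0469 [ 1.  -5.6  2.6]
1.057 [-0.268 -0.264] 5.6 0.0474 [ 1.3 -6.4  3.4]
1.066 [-0.35  -0.391] 5.95 0.0472 [ 1.4 -5.7  2.2]
```

The stop is felt at about 1.05 rad, so I'll release gently, raise the hand and look.

Run:
```python
from h import *
from rig import manip
import cv2
for wd in (.050,.053,.056,.060,.085):
    manip.command_gripper(wd,20);print(manip.get_width(),manip.get_grip_force(),tz())
p=manip.get_position();print(p,yaw())
manip.servo_line([p[0],p[1],.27],rate=.2)
manip.move_to([.40,.25,.30],ori(yaw()))
c=manip.camera('top');pickle.dump(c,open('top2.pkl','wb'))
cv2.imwrite('pics/c3.png',cv2.resize(c['image'][140:265,80:180,::-1],None,fx=4.8,fy=4.8,interpolation=cv2.INTER_CUBIC))
print(manip.get_time())
```

```text
0.04981139756812609 11.875920742750168 [-0.396 -0.394]
0.05307686824756922 8.939731121063232 [-0.365 -0.369]
0.05630409562261929 6.1632538586854935 [-0.215 -0.221]
0.06012876968795584 1.6068369751155842 [-0.026 -0.051]
0.08455279139363717 0.0 [ 0.015 -0.001]
[0.54855918 0.04649373 0.16627876] -0.3035510679326453
19.8083
```

View pics/c3.png

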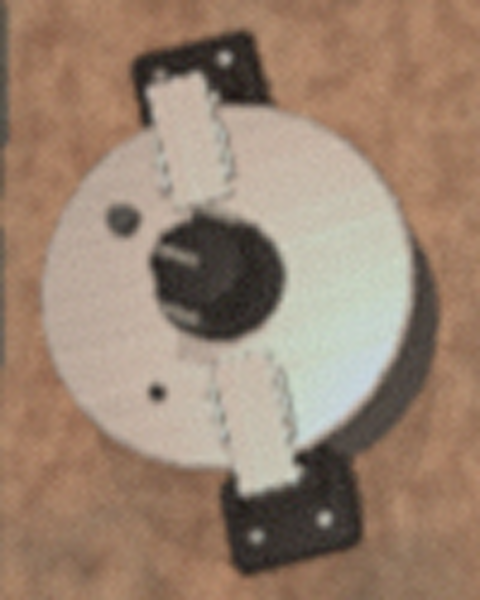

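The picture shows the knob still turned, with the pointer now at (158–197, 250–262), the jaws out and the tabs out, so it is latched. Next I'll grip the plain sides.

Run:
```python
from h import *
from rig import manip
o=ori(1.20)
manip.move_to([.548,.0465,.27],o)
manip.servo_line([.548,.0465,.161],o,rate=.15)
print(manip.get_time(),manip.get_contact_force())
for wd in(.056,.052,.051,.050,.049,.048,.044):
    manip.command_gripper(wd,25 if wd>.045 else 45);manip.hold(.05)
    print(wd,manip.get_width(),manip.get_grip_force(),np.round(manip.get_contact_force(),1),tz())
print(manip.get_time())
```

```text
22.4 [ 0.78871237 -0.26633403 -0.10980222]
0.056 0.055743971916432905 0.0 [-1.  -0.1  0. ] [0.016 0.   ]
0.052 0.05207375830519123 0.9104010835289955 [0.1 2.1 1.5] [0.006 0.002]
0.051 0.05097567964778674 2.5590216368436813 [0.9 6.  2.2] [-0.    -0.002]
0.05 0.05002905076069723 3.0291176587343216 [1.1 6.8 2.7] [ 0.008 -0.002]
0.049 0.04923618065289636 3.3890336751937866 [-0.1  7.2  4.2] [-0.003 -0.003]
0.048 0.047957225973406535 5.585207249969244 [0.4 7.8 4.8] [ 0.002 -0.027]
0.044 0.04742449994611544 45.3952556848526 [-0.3  7.6  5.3] [-0.035 -0.048]
25.1583
```

Run:
```python
from h import *
from rig import manip
p=np.array(manip.get_position());o=manip.get_ee_rot()
f=lambda:print(np.round(manip.get_position(),4),np.round(manip.get_contact_force(),1),np.round(manip.get_torque(),2),round(manip.get_width(),4),round(manip.get_grip_force(),1))
p[1]+=.001;manip.servo_line(p,o,rate=.02);f()
for d in(.003,.008,.016,.03,.09):
    manip.servo_line(p+[0,0,d],o,rate=.03 if d<.05 else .08);f()
print(manip.get_time())
import cv2
c=manip.camera('scene');cv2.imwrite('pics/c4.png',cv2.resize(c['image'][60:260,60:330,::-1],None,fx=2.8,fy=2.8,interpolation=cv2.INTER_CUBIC))
```

```text
[0.5489 0.0484 0.1619] [-1.   1.2  3. ] [0.05 0.08 0.05] 0.0476 47.8
[0.5484 0.0483 0.1643] [ 1.  -0.1 -6.4] [-0.03 -0.23 -0.02] 0.0473 48.4
[0.5485 0.0484 0.1698] [ 0.7 -0.8 -7.7] [-0.08 -0.09 -0.1 ] 0.0473 48.2
[0.5489 0.0486 0.1781] [ 0.4 -0.7 -7.4] [-0.08 -0.12 -0.05] 0.0474 48.3
[0.5488 0.0486 0.1919] [ 0.3  0.5 -7. ] [ 0.01 -0.    0.  ] 0.0472 48.2
[0.5484 0.0485 0.2513] [-0.2 -0.5 -7.1] [-0.07  0.    0.02] 0.0476 48.2
27.925
```

View pics/c4.png

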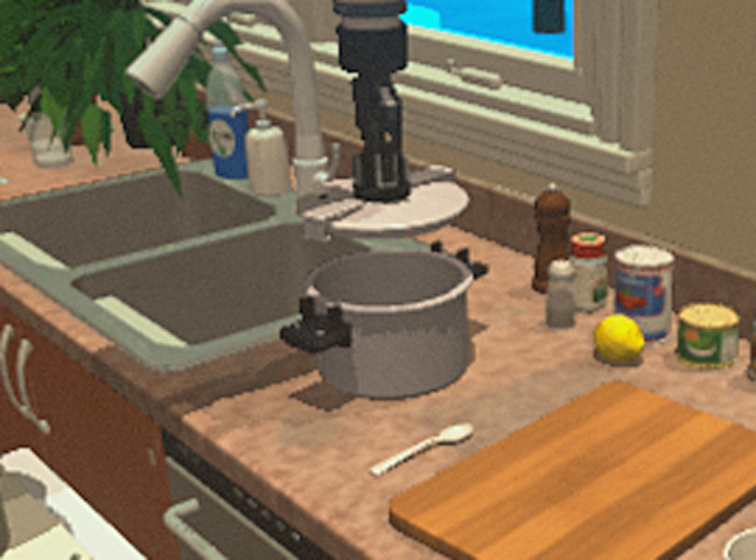

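The lid is level and hangs clear above the pot. Next I'll carry it to the board and lower it.

Run:
```python
from h import *
from rig import manip
o=manip.get_ee_rot();b=[.526,-.327]
f=lambda:print(np.round(manip.get_position(),4),np.round(manip.get_contact_force(),1),np.round(manip.get_torque(),2),round(manip.get_width(),4))
manip.servo_line([*b,.25],o,rate=.12);f()
manip.servo_line([*b,.10],o,rate=.08);f()
z=.092
while z>.074:
    manip.servo_line([*b,z],o,rate=.02);F=manip.get_contact_force()[2]
    if z<.09: f()
    if F>-2: break
    z-=.0015
print(z,manip.get_time())
```

```text
[ 0.526  -0.3267  0.25  ] [ 0.  -0.2 -7.4] [-0.04  0.04  0.03] 0.0474
[ 0.5263 -0.3272  0.1005] [-0.2  0.4 -7.9] [ 0.04  0.01 -0.  ] 0.0477
[ 0.5259 -0.327   0.0889] [ 0.7 -0.1 -7.7] [ 0.   -0.03  0.03] 0.0474
[ 0.5259 -0.3269  0.0874] [ 0.  -0.9 -6.5] [-0.03  0.05 -0.02] 0.0474
[ 0.5259 -0.3269  0.0859] [ 0.7 -0.5 -7.6] [0.04 0.01 0.01] 0.0473
[ 0.5259 -0.3269  0.0844] [-0.1  0.4 -7.8] [-0.01  0.05  0.05] 0.0472
[ 0.5259 -0.3269  0.0829] [-0.6  0.3 -7.5] [ 0.03 -0.01 -0.07] 0.0471
[ 0.5259 -0.327   0.0814] [ 0.2  0.2 -7.5] [ 0.    0.05 -0.01] 0.0472
[ 0.5262 -0.3271  0.0805] [-1.7  0.5 -1.1] [ 0.01  0.22 -0.03] 0.0473
0.07999999999999999 35.8333
```

Run:
```python
from h import *
from rig import manip
import cv2
p=np.array(manip.get_position());manip.servo_line([.526,-.327,.0793],rate=.02);print(manip.get_contact_force())
for wd in(.049,.052,.060,.085): manip.command_gripper(wd,20)
manip.servo_line([.526,-.327,.22],rate=.12)
manip.move_to([.40,.15,.30],ori(1.2))
manip.hold(.3)
c=manip.camera('top');s=manip.camera('scene')
a=cv2.resize(c['image'][120:290,200:345,::-1],(400,469),interpolation=cv2.INTER_CUBIC)
b=cv2.resize(s['image'][180:290,190:355,::-1],(400,267),interpolation=cv2.INTER_CUBIC)
b=cv2.copyMakeBorder(b,0,202,0,0,cv2.BORDER_CONSTANT)
cv2.imwrite('pics/c5.png',np.hstack([a,b]));print(manip.get_time())
```

```text
[-2.97020182  3.4467146   6.17601742]
40.6833
```

View pics/c5.png

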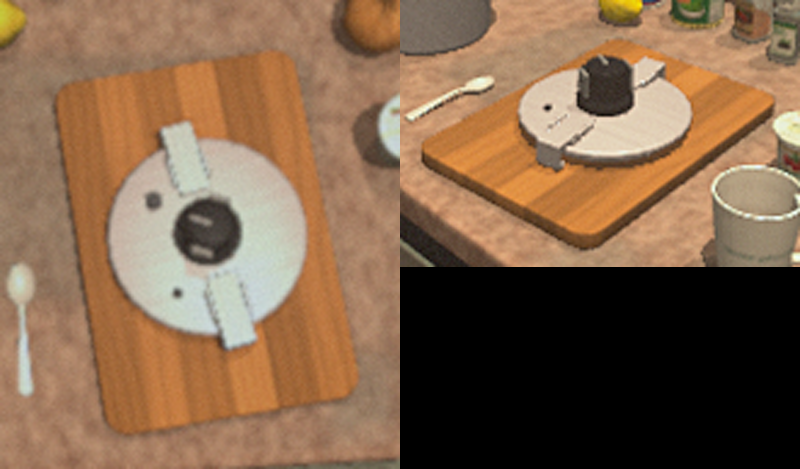

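The lid lies flat and central on the board, with its centre near (207,236) and the board's near (207,242). The knob is still latched open, with the tabs out, and nothing else has moved.

```bash
python3 -c "
from rig import manip
print(manip.sign_off())"
```

```text
the job is handed in; nothing more can be done
None
```

The job is handed in: the knob latched open after its stop was felt at about 1.05 rad, and the lid was set down flat in the middle of the board and let go at about 41 s; the judge returned no verdict.

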